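Shut and latch the under-sink drawer, then hold the damp meter on the marked spot

TASK

The base board under the sink needs a damp reading at the paper dot, which the pulled-out drawer is covering. Push the drawer fully home without slamming it, turn the knob latch on top of its housing the full quarter turn clockwise (seen from above) so that it stays shut, then take the grey moisture meter out of the tool stand and hold it upright with its ball head on the middle of the dot, pressed only lightly, just enough that the sprung head gives a little. Leave the screwdriver and the cardboard box alone and the bottles in the drawer, and finish holding the meter there: do not let go of it or put it down.

Things in the scene. Friction and masses are not known exactly. Their poses are not given: they have to be found in the camera images.
- housing: white plastic housing of the pull-out drawer, fixed on the base board: 300 mm deep (its x), 270 mm wide (y), 140 mm high. Origin at the centre of its underside, on the board. Its -x side is the open front, facing the robot; the drawer slides out along the housing's -x and home along +x
- drawer (a joint): how far the drawer is out, m: 0 = fully home (a firm stop), at most 0.2; friction about 2 N, it stays where it is left
- drawer_pull (a point): middle of the front edge of the drawer's moulded grip lip, its foremost point, 127 mm above the board. Lip 130 mm wide (housing y), 14 mm high, 15 mm proud of the white front panel, which is 270 mm wide, from 14 to 136 mm above the board. Drawer home: this point is 180 mm from the housing's origin along the housing's -x. The drawer passes 14 mm above the board
- latch (a joint): turn of the knob latch, rad: 0 = open (grip bar and steel pawl along the housing's x, the pawl pointing to the front), grows clockwise seen from above to a stop at 1.571 = locked (bar along the housing's y); friction about 0.04 N m, it stays where it is left
- latch_grip (a point): on the upright axis of the knob latch on the housing's top, 26 mm above that top, at the height to grip. The grey grip bar is 44 mm long, 14 mm thick and reaches from 6 to 38 mm above the housing's top; below it a round foot 36 mm across, 6 mm high
- spot: the marked spot: white paper dot 30 mm across with a thin black cross, stuck on the grey base board, fixed; origin at its middle, on the board. Hidden under the drawer until that is home; then it lies free, 55 to 75 mm in front of the drawer's lip
- stand: dark sheet-steel tool stand, fixed on the board, 200 mm (x) by 100 mm (y), its top plate's upper face 104 mm above the board, with two round 24 mm openings 100 mm apart along its x (50 mm either side of the middle). Origin at the centre of its underside. The meter hangs upright in one opening, the screwdriver in the other
- meter: moisture meter, ~150 g: grey body 30 (its x) by 40 (y) by 110 mm tall, small display on its -x face; below it a black sleeve 22 mm across, 35 mm long, then a steel ball on a sprung stem. Origin: centre of the grey body's underside, which rests on the stand's top plate; z up, away from the ball. At rest the ball's lowest point is 75 mm below the origin: lift it 80 mm straight up to clear the plate
- meter_head: steel ball, 20 mm across, at the lower end of the meter; origin at its centre. It is sprung: it starts to give at 2 N and gives 1 mm more for each 0.5 N, up to 8 mm (6 N), where it stops hard
- head_tip (a point): lowest point of the meter's ball head, the point to set on the spot
- screwdriver: black-handled screwdriver hanging in the other opening of the stand; handle 31 mm across, round, 100 mm above the plate. Origin on its axis where it rests on the plate. Leave alone
- tab_box: cardboard box 150 x 90 x 110 mm high standing on the board on the other side of the drawer from the stand. Origin at the centre of its underside. Leave alone
- green_bottle: empty green glass bottle, 61 mm across, 220 mm long, lying lengthwise in the drawer; origin at the middle of its lowest line. Stays in the drawer
- pet_bottle: empty clear PET bottle, 65 mm across, 205 mm long, lying lengthwise in the drawer; origin at the middle of its lowest line. Stays in the drawer. Two steel jar lids and a grey scoop lie beside it
Things that resemble listed ones, but are neither listed nor needed, are in the scene too. What is shaped like the stand but blue or green is not meant.

How it is judged (in metres and radians):
On the way, in this order (a step that is already met when the one before it is completed fails the run):
1. the drawer is fully home (value of joint drawer below 0.006 m), for 0.2 s.
2. the latch is turned to locked (value of joint latch above 1.35 rad), for 0.2 s.
3. the meter is out of the stand and brought to the spot, held in the fingers (horizontal distance between meter and spot below 0.12 m and contact force between meter and the fingers above 1 N and contact force between meter and stand below 0.05 N), for 0.1 s.
At the end, for the whole second after the job is handed in: Drawer within 6 mm of home, latch past 1.35 rad; meter held in the fingers, still, within 0.12 rad of upright, touching neither stand nor housing, its ball within 10 mm of the dot's middle pressing 1.5 to 10 N; screwdriver and box moved under 30 mm, bottles still in the drawer (value of joint drawer below 0.006 m and value of joint latch above 1.35 rad and horizontal distance between head_tip and spot below 0.01 m and height (world z) of head_tip below 0.003 m and angle between meter's own z axis and vertical below 0.12 rad and contact force between meter_head and anything else between 1.5 and 10 N and contact force between meter and the fingers above 1 N and contact force between meter and stand below 0.05 N and contact force between meter and housing below 0.05 N and linear speed of meter below 0.02 m/s and distance of each of screwdriver, tab_box from where it was at the start of the episode below 0.03 m and horizontal distance between each of green_bottle, pet_bottle and housing below 0.13 m); the arm keeps its last pose, push and grip.
It fails at once if the drawer is slammed (faster than 0.6 m/s) (velocity of joint drawer below -0.6 m/s).
It fails at once if the meter's head is pressed hard (over 25 N) (contact force between meter_head and anything else above 25 N).
It fails at once if the screwdriver is pulled out or knocked over (distance of screwdriver from where it was at the start of the episode above 0.05 m).
It fails at once if the cardboard box is pushed away or knocked over (distance of tab_box from where it was at the start of the episode above 0.05 m or angle between tab_box's own z axis and vertical above 0.3 rad).
It also fails if it takes over 64 s, if anything falls off the work surface, if the arm or the gripper's body presses on something with over 40 N, if the wrist force passes 120 N, or if a joint passes its speed limit or range.

ROBOT

A 6-joint arm with a two-finger parallel gripper is mounted at the origin on the work surface. World frame = base frame: x ahead of the robot, y to its left, z up, the work surface at z = 0. Lengths are in mm, angles in rad, forces in N, time in s.
With the tool pointing down it reaches from about 375 to 925 mm from the base axis. Payload 5.7 kg.
Tool frame: the origin (TCP) lies between the finger pads; the fingertips stand ahead of it and the grasp point (between the pads) is the TCP (r.tips_ahead is the x of the fingertips in the tool frame, in mm); x points along the fingers, z is the direction in which the jaws open and shut, and the axes are right-handed (so a half turn about x gives the same grasp; the last joint's range is limited). The gripper opens to 85 mm and grips with 20 to 120 N. Pads are 22 mm wide; open, the fingers measure 114 mm over their backs; the gripper's body (76 mm by 85 mm) begins 54 mm behind the grasp point. The pads swing forward as they close: fully open they stand 13 mm farther back than shut.
Start: joints at [-1.29, 0.359, 1.51, -0, 1.272, -0.115], TCP at [231.31, -553.585, 212.067] pointing down, gripper open.
Joint ranges: [-2.97, 2.97], [-1.01, 2.36], [0.21, 2.38], [-0.96, 4.11], [0.2, 2.71], [-2.98, 2.98]. Speed limits (rad/s): [2.39, 2.39, 3.14, 3.14, 3.14, 3.14].

INTERFACE

Orientations are given as a rotation vector (axis times angle).
In Python, from plant import read_state, imaging, r gives the robot as it stands. The module is installed in compiled form; this text tells all that it offers.
- The arm moves only by the tool carry_out, never from a script. Its argument "series" is a list of rows, each an object of numbers: "x", "y", "z": the shift along the world's x, y, z in m; "ax", "ay", "az": the turn, a rotation vector about the world's x, y, z in rad; "hand": the closure, from 0 (fully open) to 1 (shut). A call has 1 to 10 rows; each row is the pose to reach, as a shift and turn from the pose commanded when the call began; what a row does not reach only later rows make up. A row lasts 1/8 s, in which the tool goes at most 62.5 mm and 10.7 degrees, less where a joint would pass 70% of its speed; a pose out of reach is approached as far as the arm can. A call with a gripper value outside its range is refused whole. The fingers move at their own pace and stop on an object; "newtons" is the grip in N (left out, the last holds). Time passes only in rows, so rows that repeat a pose let the fingers close. It gives the time, the measured TCP pose, the force and the opening at its end, in the units of the state.
- read_state(): the state, without advancing time (a new reading comes with each control period).
- imaging.snapshot(name): name is "side" or "top"; returns the picture (480x640x3 uint8, red, green, blue); there is no depth.
- imaging.camera_info(name): a dict with "camera_matrix" (3x3 intrinsics, pixels), "R" (3x3) and "t" (3): a world point X has camera coordinates R X + t. Camera axes: x right, y down, z forward; pixel columns grow to the right and rows downward; lengths in mm; the calibration is good to about 2 mm. A picture is of the moment at which its call begins. camera_info takes no time and is no camera call.
- r.close_job(): hands the job in, once; it reports no verdict.
The state is a dict: "time": time; "joints": joint angles; "qd": joint speeds; "joint_torque": joint torques, N m; "position": TCP position; "tool_rot": TCP orientation; "ft_force": force on the tool from outside, world axes, zero at the start; "ft_torque": the same for the moment, N m; "finger_gap": finger opening in mm.
Only numpy, scipy, OpenCV 4.12 (cv2) and the standard library are available. Lean on these libraries where they do the work, as an engineer would, in place of code of your own. Each camera call takes 0.05 s, during which the arm holds its last target. There are 200 camera calls.

## Working session

There is one attempt and no reset: what is moved stays moved. The work goes in short steps, Python scripts to look and compute and a tool call to move; the robot and the scene stay as the last step left them, time stands still between calls to the robot, and variables do not carry over. Pictures are saved under pics/ and viewed, about 8 in all and at most 12, crops included, and the job is handed in when it is done.

Besides the shell and the picture viewer there is one more tool, called after ">>>" as name(argument=value, ...), one argument or row to a line, values as JSON. carry_out: Moves the arm, as the interface text tells. Its arguments: {"type":"object","properties":{"series":{"type":"array"},"newtons":{"type":"number"}},"required":["series"]}

```bash
mkdir -p pics; python3 - <<'E'
from plant import read_state, imaging, r
import cv2,numpy as np
s=read_state();print(s, r.tips_ahead)
for n in("top","side"):
    im=imaging.snapshot(n);cv2.imwrite(f"pics/{n}0.png",im[:,:,::-1])
    c=imaging.camera_info(n);print(n,np.round(c["camera_matrix"],1),np.round(c["R"],4),np.round(c["t"],1), np.round(-c["R"].T@c["t"]))
E
```

```text
{'time': 0.0, 'joints': array([-1.29006727e+00,  3.59508371e-01,  1.51145322e+00, -1.68880918e-05,
        1.27248456e+00, -1.15106901e-01]), 'qd': array([ 9.26299999e-04,  1.11432642e-03, -2.34008094e-04, -7.54260929e-05,
        9.94984826e-04, -3.66649239e-04]), 'joint_torque': array([ 1.51396380e-03, -5.27613974e+01, -2.78619468e+01,  2.55750310e-04,
        1.31678328e-02, -1.72375940e-05]), 'position': array([ 231.12966158, -552.91343169,  211.24369556]), 'tool_rot': array([ 0.91403131,  1.37231496, -0.91207856]), 'ft_force': array([-0.23516581,  0.00199674,  0.58458266]), 'ft_torque': array([ 0.01439472, -0.01652686,  0.03458102]), 'finger_gap': 85.09000008758392} 19.0
top [[513.7   0.  324.8]
 [  0.  513.7 240.2]
 [  0.    0.    1. ]] [[ 1.150e-02 -9.999e-01 -3.000e-04]
 [-9.959e-01 -1.140e-02 -8.960e-02]
 [ 8.960e-02  1.400e-03 -9.960e-01]] [  74.5  619.1 1427.1] [ 488.   80. 1477.]
side [[562.3   0.  310.8]
 [  0.  562.3 237.2]
 [  0.    0.    1. ]] [[-0.8207 -0.5711  0.0143]
 [-0.4512  0.6327 -0.6294]
 [ 0.3505 -0.523  -0.7769]] [ 555.1  287.9 1321.7] [ 122.  826. 1200.]
```

View pics/top0.png

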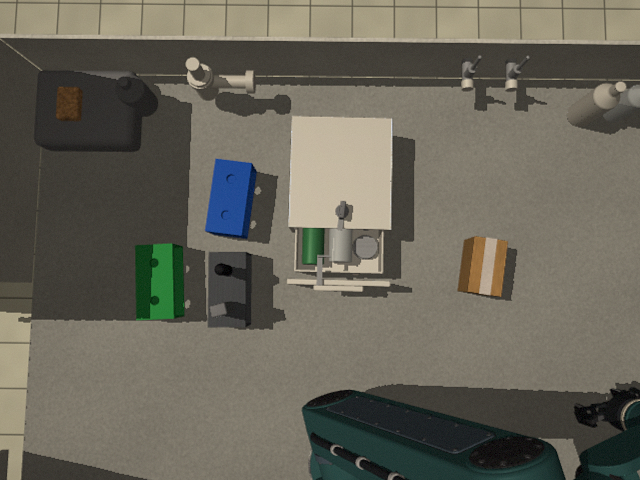

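View pics/side0.png

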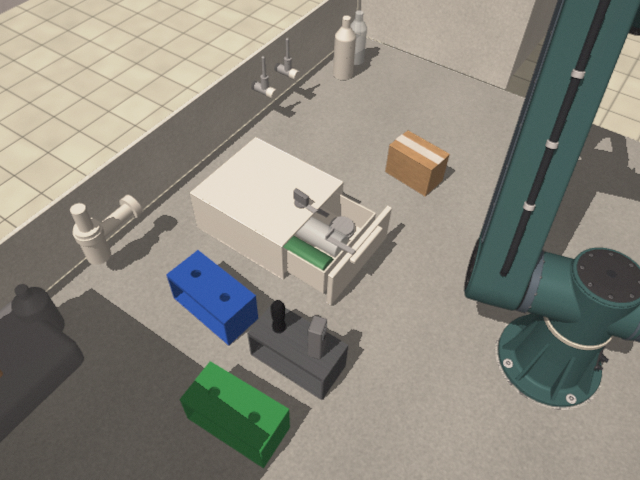

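```bash
cat > h.py <<'E'
import cv2,numpy as np
from plant import read_state, imaging, r
def cast(n,uv,z):
    c=imaging.camera_info(n);C=-c["R"].T@c["t"]
    d=c["R"].T@np.linalg.inv(c["camera_matrix"])@np.array([uv[0],uv[1],1.]);return C+d*(z-C[2])/d[2]
def proj(n,X):
    c=imaging.camera_info(n);p=c["camera_matrix"]@(c["R"]@np.array(X,float)+c["t"]);return p[:2]/p[2]
def tri(a,b):
    A=[];Bv=[]
    for n,uv in(("top",a),("side",b)):
        c=imaging.camera_info(n);P=c["camera_matrix"]@np.c_[c["R"],c["t"]]
        for i in(0,1):
            q=uv[i]*P[2]-P[i];A.append(q[:3]);Bv.append(-q[3])
    return np.linalg.lstsq(np.array(A),np.array(Bv),rcond=None)[0]
def st():
    s=read_state();print(round(s["time"],2),np.round(s["position"],1),np.round(s["tool_rot"],3),np.round(s["joints"],2),"F",np.round(s["ft_force"],1),"gap",round(s["finger_gap"],1))
E
python3 - <<'E'
from h import *
t=cv2.imread("pics/top0.png");s=cv2.imread("pics/side0.png")
a=cv2.resize(t[190:340,190:400],None,fx=3.8,fy=3.8,interpolation=cv2.INTER_CUBIC);b=cv2.resize(s[170:400,180:410],None,fx=2.6,fy=2.6,interpolation=cv2.INTER_CUBIC)
cv2.imwrite("pics/ta.png",a);cv2.imwrite("pics/sa.png",b)
# housing top: bright mask
g=t.min(axis=2);m=(g>190).astype(np.uint8)
n,l,stt,_=cv2.connectedComponentsWithStats(m)
for i in range(1,n):
    x,y,w,h,A=stt[i]
    if A>300 and y>100 and y<320:
        c,_=cv2.findContours((l==i).astype(np.uint8),0,2);R=cv2.minAreaRect(c[0]);print(stt[i],R)
        for p in cv2.boxPoints(R):print(p,cast("top",p,140).round(1))
E
```

```text
(no output)
```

View pics/ta.png

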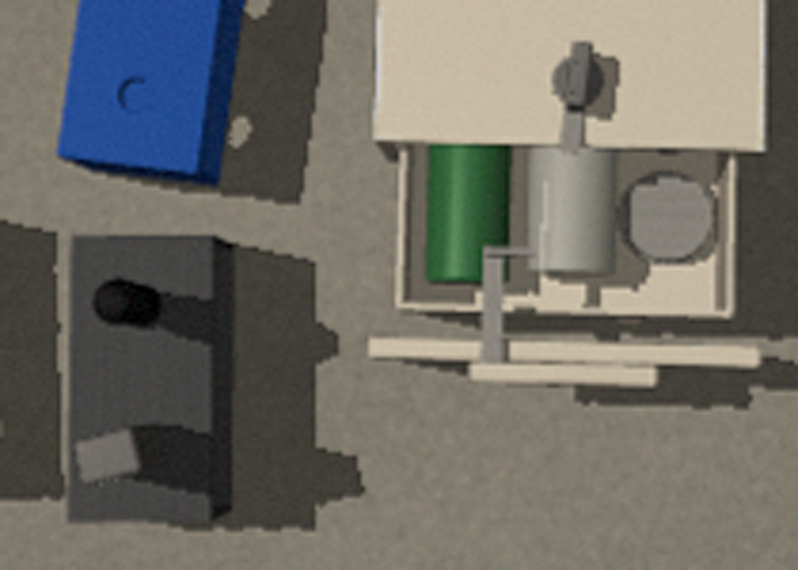

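View pics/sa.png

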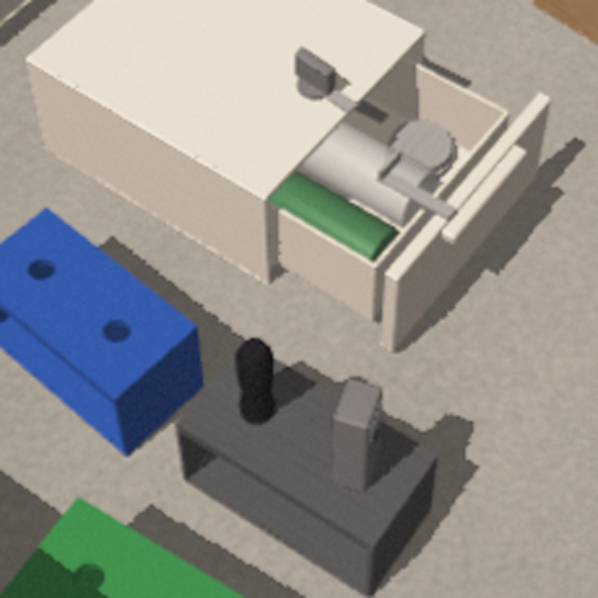

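```bash
python3 - <<'E'
from h import *
T=lambda x,y:(190+(x+.5)/3.8-.5,190+(y+.5)/3.8-.5); S=lambda x,y:(180+(x+.5)/2.6-.5,170+(y+.5)/2.6-.5)
print("scoop end",tri(T(494,361),S(455,213)).round(1))
print("scoop start",tri(T(494,250),S(390,177)).round(1))
print("latch front end of bar",tri(T(578,102),S(334,78)).round(1))
for k,p in dict(HfL=(375,140),HfR=(766,151)).items():print(k,cast("top",T(*p),140).round(1))
t=cv2.imread("pics/top0.png").astype(int)
for k,p in dict(HbL=(292,117),HbR=(392,118.5)).items():print(k,cast("top",p,140).round(1))
print("bar bk/front z178",cast("top",T(583,45),178).round(1),cast("top",T(575,103),178).round(1))
for k,p in dict(pL=(369,357),pR=(759,367)).items():print(k,cast("top",T(*p),136).round(1))
for k,p in dict(lL=(470,379),lR=(657,386)).items():print(k,cast("top",T(*p),134).round(1))
for k,p in dict(a=(76,237),b=(215,237),c=(214,518),d=(69,521)).items():print("stand",k,cast("top",T(*p),104).round(1))
print("meter top",[cast("top",T(*p),214).round(1) for p in((76,443),(131,430),(140,470),(84,481))])
print("meter top side",[cast("side",S(*p),214).round(1) for p in((334,416),(351,378),(382,386),(367,428))])
print("box",[cast("top",p,110).round() for p in((474,237),(508,240),(500,297),(460,292))])
E
```

```text
scoop end [490.3  92.4 145. ]
scoop start [563.8  92.3 144.9]
latch front end of bar [664.6  37.2 167.9]
HfL [643.1 177.4 140. ]
HfR [638.6 -92.1 140. ]
HbL [937.4 172.8 140. ]
HbR [936.3 -94.2 140. ]
bar bk/front z178 [704.6  35.8 178. ] [665.2  40.9 178. ]
pL [494.1 179.1 136. ]
pR [490.3 -87.8 136. ]
lL [479.9 109.8 134. ]
lR [476.6 -18.3 134. ]
stand a [576.1 389.4 104. ]
stand b [577.2 291.5 104. ]
stand c [381.4 287.3 104. ]
stand d [378.2 388.1 104. ]
meter top [array([436.5, 360.4, 214. ]), array([445.2, 325.4, 214. ]), array([419.8, 318.8, 214. ]), array([412.4, 354.5, 214. ])]
meter top side [array([436.1, 360. , 214. ]), array([444.6, 324.7, 214. ]), array([420.8, 316.7, 214. ]), array([409.6, 354. , 214. ])]
box [array([ 624., -317.,  110.]), array([ 617., -408.,  110.]), array([ 465., -384.,  110.]), array([ 477., -278.,  110.])]
```

```bash
python3 - <<'E'
from h import *
t=cv2.imread("pics/top0.png");s=cv2.imread("pics/side0.png")
a=cv2.resize(t[200:300,285:365],(400,500),interpolation=cv2.INTER_LANCZOS4);b=cv2.resize(s[180:280,290:370],(400,500),interpolation=cv2.INTER_LANCZOS4)
cv2.imwrite("pics/z.png",cv2.convertScaleAbs(np.hstack([a,b]),alpha=1.2))
E
```

```text
(no output)
```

View pics/z.png

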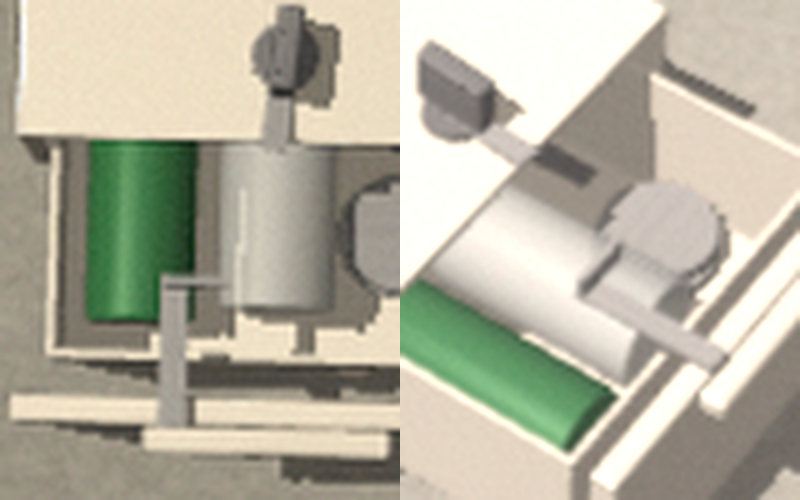

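```bash
python3 - <<'E'
from h import *
Z=lambda x,y:(285+(x+.5)/5-.5,200+(y+.5)/5-.5); S=lambda x,y:(290+(x-400+.5)/5-.5,180+(y+.5)/5-.5)
def go(n,a,b):
    X=tri(a,b);print(n,X.round(1),"res",(proj("top",X)-a).round(1),(proj("side",X)-b).round(1))
go("end L",Z(160,428),S(715,365)); go("end R",Z(187,425),S(727,352)); go("cross end",Z(230,283),S(622,243)); go("corner",Z(163,275),S(580,288))
go("lid centre",(190+668/3.8,190+217/3.8),S(668,232))
go("panel left front top corner",Z(10,418),S(605,490)); go("lip left front",Z(143,450),S(712,413));go("pet end top",Z(265,303),S(630,380))
go("pawl tip",Z(277,152),S(545,158))
for X in((790,41,0),(609,46,127)):print(proj("top",X),proj("side",X))
E
```

```text
end L [489.9 100.7 150. ] res [0.2 0.3] [-0.3 -0. ]
end R [491.6  86.9 144.2] res [0.2 0.4] [-0.4 -0. ]
cross end [565.2  65.7 153.2] res [0.1 0.2] [-0.2 -0. ]
corner [568.   99.8 151. ] res [0.3 0.6] [-0.6 -0.1]
lid centre [596.9 -34.3  43.5] res [0.3 0.7] [-0.6 -0.1]
panel left front top corner [496.3 180.2 134.5] res [-0.2 -0.5] [0.5 0.1]
lip left front [480.9 111.  130. ] res [-0.3 -0.6] [0.6 0.1]
pet end top [563.9  45.5  21.7] res [-0.3 -0.6] [0.6 0.1]
pawl tip [630.9  40.5 149.9] res [0.6 1.3] [-1.2 -0.2]
[339.38325901 182.54018057] [269.22938358 222.02736182]
[338.22218927 240.46758545] [323.10842743 222.20069855]
```

```bash
cat >> h.py <<'E'
from scipy.spatial.transform import Rotation as Ro
def delta(p,jaw):
    "shift (m) and turn to TCP p (mm), tool down, jaws along world angle jaw (mod pi)"
    s=read_state();R0=Ro.from_rotvec(s["tool_rot"]);best=None
    for a in(jaw,jaw+np.pi):
        z=np.array([np.cos(a),np.sin(a),0]);x=np.array([0,0,-1.]);R=Ro.from_matrix(np.c_[x,np.cross(z,x),z])
        v=(R*R0.inv()).as_rotvec()
        if best is None or np.linalg.norm(v)<np.linalg.norm(best):best=v
    print("shift",((np.array(p)-s["position"])/1000).round(4),"turn",best.round(4))
E
python3 - <<'E'
from h import *
print(Ro.from_rotvec(read_state()["tool_rot"]).as_matrix().round(3))
delta((540,92,230),np.pi/2-.016)
E
```

```text
[[-0.     0.923  0.386]
 [ 0.002  0.386 -0.923]
 [-1.     0.    -0.002]]
shift [0.3089 0.645  0.0187] turn [-1.700e-03 -1.000e-04 -4.118e-01]
```

>>> carry_out(
  series=[
    {"x": 0, "y": 0, "z": 0.05, "hand": 0.4},
    {"x": 0.05, "y": 0.06, "z": 0.07, "az": -0.1, "hand": 0.4},
    {"x": 0.309, "y": 0.645, "z": 0.06, "az": -0.41, "hand": 0.4},
    {"x": 0.309, "y": 0.645, "z": 0.06, "az": -0.41, "hand": 0.4},
    {"x": 0.309, "y": 0.645, "z": 0.06, "az": -0.41, "hand": 0.4},
    {"x": 0.309, "y": 0.645, "z": 0.06, "az": -0.41, "hand": 0.4},
    {"x": 0.309, "y": 0.645, "z": 0.06, "az": -0.41, "hand": 0.4},
    {"x": 0.309, "y": 0.645, "z": 0.06, "az": -0.41, "hand": 0.4},
    {"x": 0.309, "y": 0.645, "z": 0.06, "az": -0.41, "hand": 0.4},
    {"x": 0.309, "y": 0.645, "z": 0.06, "az": -0.41, "hand": 0.4},
  ],
  newtons=20,
)

```text
$.series[0]: bad value
```

>>> carry_out(
  series=[
    {"x": 0.0, "y": 0.0, "z": 0.05, "ax": 0.0, "ay": 0.0, "az": 0.0, "hand": 0.4},
    {"x": 0.05, "y": 0.06, "z": 0.07, "ax": 0.0, "ay": 0.0, "az": -0.1, "hand": 0.4},
    {"x": 0.309, "y": 0.645, "z": 0.06, "ax": 0.0, "ay": 0.0, "az": -0.41, "hand": 0.4},
    {"x": 0.309, "y": 0.645, "z": 0.06, "ax": 0.0, "ay": 0.0, "az": -0.41, "hand": 0.4},
    {"x": 0.309, "y": 0.645, "z": 0.06, "ax": 0.0, "ay": 0.0, "az": -0.41, "hand": 0.4},
    {"x": 0.309, "y": 0.645, "z": 0.06, "ax": 0.0, "ay": 0.0, "az": -0.41, "hand": 0.4},
    {"x": 0.309, "y": 0.645, "z": 0.06, "ax": 0.0, "ay": 0.0, "az": -0.41, "hand": 0.4},
    {"x": 0.309, "y": 0.645, "z": 0.06, "ax": 0.0, "ay": 0.0, "az": -0.41, "hand": 0.4},
    {"x": 0.309, "y": 0.645, "z": 0.06, "ax": 0.0, "ay": 0.0, "az": -0.41, "hand": 0.4},
    {"x": 0.309, "y": 0.645, "z": 0.06, "ax": 0.0, "ay": 0.0, "az": -0.41, "hand": 0.4},
  ],
  newtons=20,
)

```text
time: 1.35
position: [476.2, -49.4, 273.3]
tool_rot: [1.22, 1.202, -1.22]
ft_force: [0.9, -0.2, 0.5]
finger_gap: 51.3
```

>>> carry_out(
  series=[
    {"x": 0.064, "y": 0.142, "z": 0.0, "ax": 0.0, "ay": 0.0, "az": 0.0, "hand": 0.4},
    {"x": 0.064, "y": 0.142, "z": 0.0, "ax": 0.0, "ay": 0.0, "az": 0.0, "hand": 0.4},
    {"x": 0.064, "y": 0.142, "z": 0.0, "ax": 0.0, "ay": 0.0, "az": 0.0, "hand": 0.4},
    {"x": 0.064, "y": 0.142, "z": -0.06, "ax": 0.0, "ay": 0.0, "az": 0.0, "hand": 0.4},
    {"x": 0.064, "y": 0.142, "z": -0.1, "ax": 0.0, "ay": 0.0, "az": 0.0, "hand": 0.4},
    {"x": 0.064, "y": 0.142, "z": -0.127, "ax": 0.0, "ay": 0.0, "az": 0.0, "hand": 0.4},
    {"x": 0.064, "y": 0.142, "z": -0.127, "ax": 0.0, "ay": 0.0, "az": 0.0, "hand": 0.4},
  ],
)

```text
time: 2.22
position: [537.5, 90.5, 144.1]
tool_rot: [1.217, 1.207, -1.224]
ft_force: [-0.3, -0.3, -0.2]
finger_gap: 51.0
```

```bash
python3 - <<'E'
from h import *
st()
t=imaging.snapshot("top")[:,:,::-1];s=imaging.snapshot("side")[:,:,::-1]
a=cv2.resize(t[200:300,285:365],(400,500),interpolation=cv2.INTER_LANCZOS4);b=cv2.resize(s[180:280,290:370],(400,500),interpolation=cv2.INTER_LANCZOS4)
cv2.imwrite("pics/z2.png",cv2.convertScaleAbs(np.hstack([a,b]),alpha=1.2))
E
```

```text
2.23 [537.5  90.5 144.1] [ 1.217  1.207 -1.224] [0.04 0.36 1.7  0.   1.09 1.62] F [-0.3 -0.3 -0.2] gap 51.0
```

View pics/z2.png

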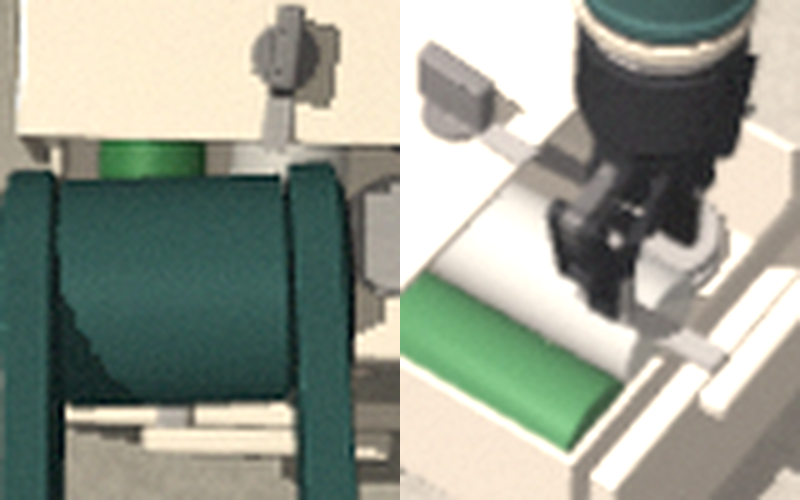

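>>> carry_out(
  series=[
    {"x": 0.0, "y": 0.0, "z": 0.0, "ax": 0.0, "ay": 0.0, "az": 0.0, "hand": 1.0},
    {"x": 0.0, "y": 0.0, "z": 0.0, "ax": 0.0, "ay": 0.0, "az": 0.0, "hand": 1.0},
    {"x": 0.0, "y": 0.0, "z": 0.0, "ax": 0.0, "ay": 0.0, "az": 0.0, "hand": 1.0},
    {"x": 0.0, "y": 0.0, "z": 0.0, "ax": 0.0, "ay": 0.0, "az": 0.0, "hand": 1.0},
    {"x": 0.0, "y": 0.0, "z": 0.0, "ax": 0.0, "ay": 0.0, "az": 0.0, "hand": 1.0},
  ],
  newtons=20,
)

```text
time: 2.95
position: [539.9, 90.6, 146.5]
tool_rot: [1.22, 1.202, -1.219]
ft_force: [1.0, 0.1, -0.6]
finger_gap: 0.1
```

```bash
python3 - <<'E'
from h import *
st()
s=imaging.snapshot("side")[:,:,::-1]
cv2.imwrite("pics/z3.png",cv2.convertScaleAbs(cv2.resize(s[180:280,290:390],(600,600),interpolation=cv2.INTER_LANCZOS4),alpha=1.2))
E
```

```text
2.95 [539.9  90.6 146.5] [ 1.22   1.202 -1.219] [0.04 0.35 1.7  0.   1.09 1.62] F [ 1.   0.1 -0.6] gap 0.1
```

View pics/z3.png

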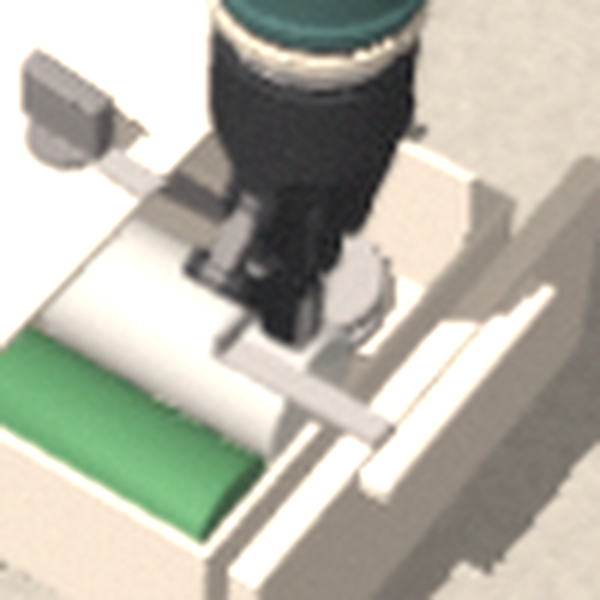

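```bash
python3 - <<'E'
from h import *
for z in(127.5,146.5,200):print(z,[(((proj("side",(540,y,z))-(290,180))*6).round()) for y in(75,90.6,106)])
# handle as seen: side pixel of mid edge
for z in(100,127,145,160):print(z,cast("side",(290+305/6,180+390/6),z).round(),cast("top",(319.5,272),z).round())
E
```

```text
127.5 [array([299., 371.]), array([278., 396.]), array([257., 421.])]
146.5 [array([302., 342.]), array([281., 367.]), array([259., 391.])]
200 [array([309., 256.]), array([288., 281.]), array([266., 305.])]
100 [543.  63. 100.] [526.  95. 100.]
127 [533.  81. 127.] [525.  94. 127.]
145 [526.  94. 145.] [525.  94. 145.]
160 [520. 104. 160.] [524.  94. 160.]
```

>>> carry_out(
  series=[
    {"x": 0.0, "y": 0.0, "z": 0.05, "ax": 0.0, "ay": 0.0, "az": 0.0, "hand": 1.0},
    {"x": -0.05, "y": -0.022, "z": 0.055, "ax": 0.0, "ay": 0.0, "az": 0.0, "hand": 1.0},
    {"x": -0.092, "y": -0.045, "z": 0.055, "ax": 0.0, "ay": 0.0, "az": 0.0, "hand": 1.0},
    {"x": -0.092, "y": -0.045, "z": 0.03, "ax": 0.0, "ay": 0.0, "az": 0.0, "hand": 1.0},
    {"x": -0.092, "y": -0.045, "z": -0.012, "ax": 0.0, "ay": 0.0, "az": 0.0, "hand": 1.0},
    {"x": -0.092, "y": -0.045, "z": -0.012, "ax": 0.0, "ay": 0.0, "az": 0.0, "hand": 1.0},
    {"x": -0.08, "y": -0.045, "z": -0.012, "ax": 0.0, "ay": 0.0, "az": 0.0, "hand": 1.0},
    {"x": -0.07, "y": -0.045, "z": -0.012, "ax": 0.0, "ay": 0.0, "az": 0.0, "hand": 1.0},
    {"x": -0.06, "y": -0.045, "z": -0.012, "ax": 0.0, "ay": 0.0, "az": 0.0, "hand": 1.0},
    {"x": -0.05, "y": -0.045, "z": -0.012, "ax": 0.0, "ay": 0.0, "az": 0.0, "hand": 1.0},
  ],
)

```text
time: 4.25
position: [491.2, 45.6, 134.9]
tool_rot: [1.22, 1.202, -1.219]
ft_force: [-0.1, -0.3, -0.5]
finger_gap: -0.1
```

>>> carry_out(
  series=[
    {"x": 0.02, "y": 0.0, "z": 0.0, "ax": 0.0, "ay": 0.0, "az": 0.0, "hand": 1.0},
    {"x": 0.04, "y": 0.0, "z": 0.0, "ax": 0.0, "ay": 0.0, "az": 0.0, "hand": 1.0},
    {"x": 0.06, "y": 0.0, "z": 0.0, "ax": 0.0, "ay": 0.0, "az": 0.0, "hand": 1.0},
    {"x": 0.07, "y": 0.0, "z": 0.0, "ax": 0.0, "ay": 0.0, "az": 0.0, "hand": 1.0},
    {"x": 0.08, "y": 0.0, "z": 0.0, "ax": 0.0, "ay": 0.0, "az": 0.0, "hand": 1.0},
  ],
)

```text
time: 4.88
position: [569.9, 45.6, 134.2]
tool_rot: [1.219, 1.203, -1.22]
ft_force: [-0.1, 0.5, -0.6]
finger_gap: 0.0
```

```bash
python3 - <<'E'
from h import *
st()
t=imaging.snapshot("top")[:,:,::-1];s=imaging.snapshot("side")[:,:,::-1]
a=cv2.resize(t[200:300,285:405],(480,400),interpolation=cv2.INTER_LANCZOS4);b=cv2.resize(s[180:300,290:370],(320,480),interpolation=cv2.INTER_LANCZOS4)[:400]
cv2.imwrite("pics/z4.png",cv2.convertScaleAbs(np.hstack([a,b]),alpha=1.2))
E
```

```text
4.88 [569.9  45.6 134.2] [ 1.219  1.203 -1.22 ] [-0.04  0.4   1.66  0.    1.08  1.54] F [-0.1  0.5 -0.6] gap 0.0
```

View pics/z4.png

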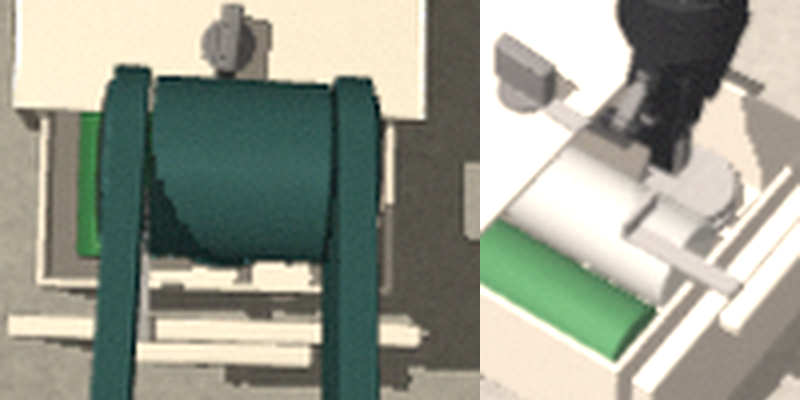

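```bash
python3 - <<'E'
from h import *
f=lambda X:((proj("side",X)-(290,180))*4+(480,0)).round()
for dz in(0,20,33,45):print(dz,f((570,45.6,115+dz)),f((570,45.6,134+dz)), f((570,45.6,188+dz)))
s=read_state();print({k:v for k,v in s.items() if k not in("joints","qd","joint_torque")}); print(r.tips_ahead,[a for a in dir(r) if a[0]!="_"])
E
```

```text
0 [664. 208.] [665. 189.] [670. 131.]
20 [665. 188.] [667. 168.] [671. 109.]
33 [666. 174.] [668. 154.] [673.  94.]
45 [667. 161.] [669. 141.] [674.  80.]
{'time': 4.975, 'position': array([570.7334072 ,  45.55064348, 134.40429918]), 'tool_rot': array([ 1.2201044 ,  1.20201017, -1.21919943]), 'ft_force': array([-1.00420743,  0.03530907, -0.19758704]), 'ft_torque': array([0.04000054, 0.06193877, 0.00258761]), 'finger_gap': -0.07644266714264111}
19.0 ['IKError', 'close_job', 'tips_ahead']
```

>>> carry_out(
  series=[
    {"x": 0.0, "y": 0.0, "z": 0.04, "ax": 0.0, "ay": 0.0, "az": 0.0, "hand": 1.0},
    {"x": -0.06, "y": 0.0, "z": 0.05, "ax": 0.0, "ay": 0.0, "az": 0.0, "hand": 1.0},
    {"x": -0.12, "y": 0.0, "z": 0.05, "ax": 0.0, "ay": 0.0, "az": 0.0, "hand": 1.0},
    {"x": -0.15, "y": 0.0, "z": 0.04, "ax": 0.0, "ay": 0.0, "az": 0.0, "hand": 1.0},
    {"x": -0.15, "y": 0.0, "z": -0.02, "ax": 0.0, "ay": 0.0, "az": 0.0, "hand": 1.0},
    {"x": -0.15, "y": 0.0, "z": -0.08, "ax": 0.0, "ay": 0.0, "az": 0.0, "hand": 1.0},
    {"x": -0.15, "y": 0.0, "z": -0.094, "ax": 0.0, "ay": 0.0, "az": 0.0, "hand": 1.0},
    {"x": -0.15, "y": 0.0, "z": -0.094, "ax": 0.0, "ay": 0.0, "az": 0.0, "hand": 1.0},
  ],
)

```text
time: 5.98
position: [418.0, 45.7, 39.4]
tool_rot: [1.218, 1.205, -1.222]
ft_force: [0.0, -0.4, 0.3]
finger_gap: 0.2
```

```bash
python3 - <<'E'
from h import *
st()
s=imaging.snapshot("side")[:,:,::-1];p=read_state()["position"];q=p-[0,0,19]
u=proj("side",q);print(u)
x0,y0=int(u[0])-60,int(u[1])-70
im=cv2.resize(s[y0:y0+100,x0:x0+120],None,fx=6,fy=6,interpolation=cv2.INTER_LANCZOS4)
for X,c in((q,(0,0,255)),(p,(0,255,0))):
    v=(proj("side",X)-(x0,y0))*6;cv2.circle(im,tuple(int(a) for a in v),4,c,-1)
print(x0,y0);cv2.imwrite("pics/z5.png",im)
E
```

```text
5.97 [418.   45.7  39.4] [ 1.218  1.205 -1.222] [-0.06  0.37  2.07  0.    0.7   1.53] F [ 0.  -0.4  0.3] gap 0.2
[383.7960544  282.18189526]
323 212
```

View pics/z5.png

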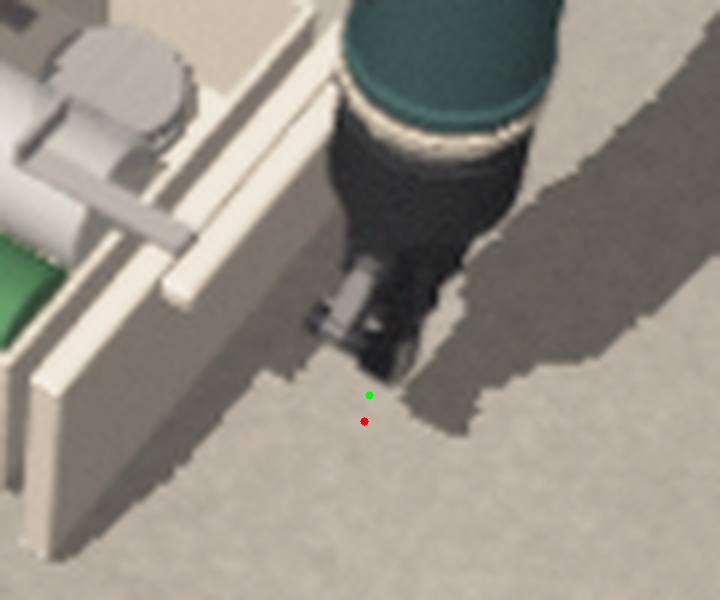

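>>> carry_out(
  series=[
    {"x": 0.0, "y": 0.0, "z": -0.005, "ax": 0.0, "ay": 0.0, "az": 0.0, "hand": 1.0},
    {"x": 0.0, "y": 0.0, "z": -0.01, "ax": 0.0, "ay": 0.0, "az": 0.0, "hand": 1.0},
    {"x": 0.0, "y": 0.0, "z": -0.015, "ax": 0.0, "ay": 0.0, "az": 0.0, "hand": 1.0},
    {"x": 0.0, "y": 0.0, "z": -0.019, "ax": 0.0, "ay": 0.0, "az": 0.0, "hand": 1.0},
    {"x": 0.0, "y": 0.0, "z": -0.022, "ax": 0.0, "ay": 0.0, "az": 0.0, "hand": 1.0},
  ],
)

```text
time: 6.65
position: [419.8, 45.6, 18.1]
tool_rot: [1.22, 1.203, -1.22]
ft_force: [1.1, 0.6, 0.2]
finger_gap: -0.1
```

>>> carry_out(
  series=[
    {"x": 0.0, "y": 0.0, "z": -0.004, "ax": 0.0, "ay": 0.0, "az": 0.0, "hand": 1.0},
    {"x": 0.0, "y": 0.0, "z": -0.008, "ax": 0.0, "ay": 0.0, "az": 0.0, "hand": 1.0},
    {"x": 0.0, "y": 0.0, "z": -0.012, "ax": 0.0, "ay": 0.0, "az": 0.0, "hand": 1.0},
    {"x": 0.0, "y": 0.0, "z": -0.014, "ax": 0.0, "ay": 0.0, "az": 0.0, "hand": 1.0},
    {"x": 0.0, "y": 0.0, "z": -0.015, "ax": 0.0, "ay": 0.0, "az": 0.0, "hand": 1.0},
  ],
)

```text
time: 7.28
position: [419.8, 45.6, 3.2]
tool_rot: [1.22, 1.203, -1.22]
ft_force: [-0.3, 0.1, 0.2]
finger_gap: -0.0
```

>>> carry_out(
  series=[
    {"x": 0.0, "y": 0.0, "z": -0.003, "ax": 0.0, "ay": 0.0, "az": 0.0, "hand": 1.0},
    {"x": 0.0, "y": 0.0, "z": -0.005, "ax": 0.0, "ay": 0.0, "az": 0.0, "hand": 1.0},
    {"x": 0.0, "y": 0.0, "z": -0.007, "ax": 0.0, "ay": 0.0, "az": 0.0, "hand": 1.0},
  ],
)

```text
time: 7.65
position: [419.8, 45.6, -3.7]
tool_rot: [1.22, 1.203, -1.22]
ft_force: [1.2, -0.3, 1.1]
finger_gap: -0.1
```

```bash
python3 - <<'E'
from h import *
st()
s=imaging.snapshot("side")[:,:,::-1]
cv2.imwrite("pics/low.png",s)
E
```

```text
7.65 [419.8  45.6  -3.7] [ 1.22   1.203 -1.22 ] [-0.06  0.46  2.1   0.    0.58  1.53] F [ 1.2 -0.3  1.1] gap -0.1
```

>>> carry_out(
  series=[
    {"x": 0.0, "y": 0.0, "z": -0.002, "ax": 0.0, "ay": 0.0, "az": 0.0, "hand": 1.0},
    {"x": 0.0, "y": 0.0, "z": -0.004, "ax": 0.0, "ay": 0.0, "az": 0.0, "hand": 1.0},
    {"x": 0.0, "y": 0.0, "z": -0.006, "ax": 0.0, "ay": 0.0, "az": 0.0, "hand": 1.0},
  ],
)

```text
time: 8.07
position: [419.9, 45.6, -9.7]
tool_rot: [1.22, 1.202, -1.22]
ft_force: [-0.3, -0.4, -0.2]
finger_gap: -0.4
```

>>> carry_out(
  series=[
    {"x": 0.0, "y": 0.0, "z": -0.002, "ax": 0.0, "ay": 0.0, "az": 0.0, "hand": 1.0},
    {"x": 0.0, "y": 0.0, "z": -0.004, "ax": 0.0, "ay": 0.0, "az": 0.0, "hand": 1.0},
    {"x": 0.0, "y": 0.0, "z": -0.006, "ax": 0.0, "ay": 0.0, "az": 0.0, "hand": 1.0},
  ],
)

```text
time: 8.45
position: [419.8, 45.6, -15.8]
tool_rot: [1.22, 1.203, -1.22]
ft_force: [-0.6, 0.8, 0.3]
finger_gap: -0.0
```

```bash
python3 - <<'E'
from h import *
st()
s=imaging.snapshot("side")[:,:,::-1]
cv2.imwrite("pics/low2.png",s)
# dark (black) pixels of gripper: lowest dark
x0,y0=323,212
g=s.max(axis=2)[y0:y0+110,x0:x0+120]
m=(g<75)
n,l,stt,c=cv2.connectedComponentsWithStats(m.astype(np.uint8))
for i in range(1,n):
    if stt[i][4]>60:
        ys,xs=np.where(l==i);k=ys.argmax();print(stt[i],"lowest",xs[ys>=ys.max()-1].mean()+x0,ys.max()+y0)
cv2.imwrite("pics/z6.png",cv2.resize(s[y0:y0+100,x0:x0+120],None,fx=6,fy=6,interpolation=cv2.INTER_LANCZOS4))
print(proj("side",read_state()["position"]-[0,0,19]))
E
```

```text
8.45 [419.8  45.6 -15.8] [ 1.22   1.203 -1.22 ] [-0.06  0.49  2.11  0.    0.54  1.53] F [-0.6  0.8  0.3] gap -0.0
[ 59   0  34  33 469] lowest 402.375 244
[ 52  32  33  44 641] lowest 383.2 287
[381.16915485 294.28165668]
```

>>> carry_out(
  series=[
    {"x": 0.0, "y": 0.0, "z": -0.002, "ax": 0.0, "ay": 0.0, "az": 0.0, "hand": 1.0},
    {"x": 0.0, "y": 0.0, "z": -0.004, "ax": 0.0, "ay": 0.0, "az": 0.0, "hand": 1.0},
    {"x": 0.0, "y": 0.0, "z": -0.006, "ax": 0.0, "ay": 0.0, "az": 0.0, "hand": 1.0},
  ],
)

```text
time: 8.88
position: [419.9, 45.6, -19.5]
tool_rot: [1.22, 1.202, -1.219]
ft_force: [-10.7, -1.0, 76.5]
finger_gap: 0.1
```

View pics/z6.png

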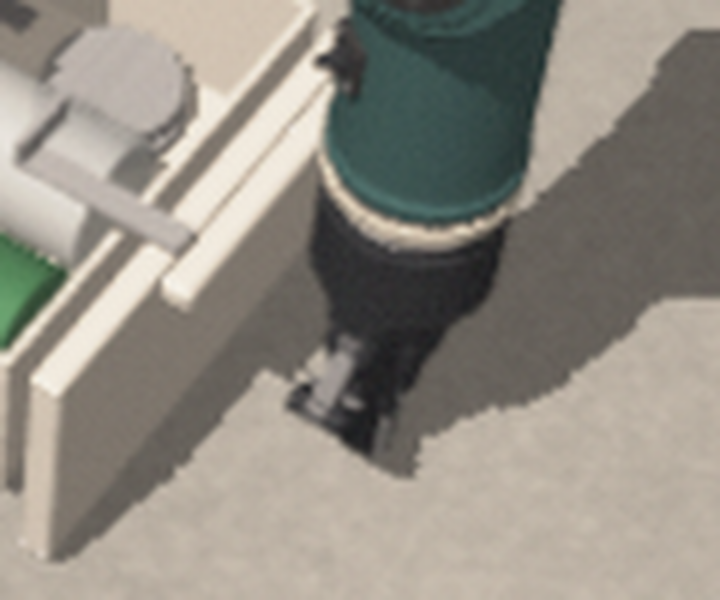

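>>> carry_out(
  series=[
    {"x": 0.0, "y": 0.0, "z": 0.03, "ax": 0.0, "ay": 0.0, "az": 0.0, "hand": 1.0},
    {"x": 0.0, "y": 0.0, "z": 0.06, "ax": 0.0, "ay": 0.0, "az": 0.0, "hand": 1.0},
    {"x": 0.0, "y": 0.0, "z": 0.117, "ax": 0.0, "ay": 0.0, "az": 0.0, "hand": 1.0},
    {"x": 0.0, "y": 0.0, "z": 0.117, "ax": 0.0, "ay": 0.0, "az": 0.0, "hand": 1.0},
  ],
)

```text
time: 9.38
position: [423.1, 45.5, 98.8]
tool_rot: [1.223, 1.196, -1.214]
ft_force: [-0.2, 0.4, 0.1]
finger_gap: 0.3
```

```bash
python3 - <<'E'
from h import *
st()
print(cast("side",(384.7,287.8),3.3).round(1),cast("side",(388.8,275.3),58.5).round(1),"nominal 419 45.6")
for X in((419,45.6,3.3),(419,45.6+12,3.3),(419,45.6-12,3.3),(408,34,3.3),(408,57,3.3),(430,34,3.3),(430,57,3.3)):print(X,((proj("side",X)-(323,212))*6).round())
E
```

```text
9.38 [423.1  45.5  98.8] [ 1.223  1.196 -1.214] [-0.06  0.26  2.01  0.    0.86  1.53] F [-0.2  0.4  0.1] gap 0.3
[413.1  47.4   3.3] [410.1  45.1  58.5] nominal 419 45.6
(419, 45.6, 3.3) [360. 445.]
(419, 57.6, 3.3) [346. 464.]
(419, 33.6, 3.3) [374. 426.]
(408, 34, 3.3) [396. 439.]
(408, 57, 3.3) [369. 476.]
(430, 34, 3.3) [352. 415.]
(430, 57, 3.3) [325. 451.]
```

>>> carry_out(
  series=[
    {"x": 0.025, "y": 0.0, "z": -0.003, "ax": 0.0, "ay": 0.0, "az": 0.0, "hand": 1.0},
    {"x": 0.035, "y": 0.0, "z": -0.003, "ax": 0.0, "ay": 0.0, "az": 0.0, "hand": 1.0},
    {"x": 0.045, "y": 0.0, "z": -0.003, "ax": 0.0, "ay": 0.0, "az": 0.0, "hand": 1.0},
    {"x": 0.055, "y": 0.0, "z": -0.003, "ax": 0.0, "ay": 0.0, "az": 0.0, "hand": 1.0},
    {"x": 0.07, "y": 0.0, "z": -0.003, "ax": 0.0, "ay": 0.0, "az": 0.0, "hand": 1.0},
    {"x": 0.085, "y": 0.0, "z": -0.003, "ax": 0.0, "ay": 0.0, "az": 0.0, "hand": 1.0},
    {"x": 0.1, "y": 0.0, "z": -0.003, "ax": 0.0, "ay": 0.0, "az": 0.0, "hand": 1.0},
    {"x": 0.115, "y": 0.0, "z": -0.003, "ax": 0.0, "ay": 0.0, "az": 0.0, "hand": 1.0},
  ],
)

```text
time: 10.38
position: [535.9, 45.5, 92.3]
tool_rot: [1.22, 1.203, -1.22]
ft_force: [-2.8, -2.2, -1.6]
finger_gap: -0.1
```

>>> carry_out(
  series=[
    {"x": 0.012, "y": 0.0, "z": 0.0, "ax": 0.0, "ay": 0.0, "az": 0.0, "hand": 1.0},
    {"x": 0.024, "y": 0.0, "z": 0.0, "ax": 0.0, "ay": 0.0, "az": 0.0, "hand": 1.0},
    {"x": 0.034, "y": 0.0, "z": 0.0, "ax": 0.0, "ay": 0.0, "az": 0.0, "hand": 1.0},
    {"x": 0.042, "y": 0.0, "z": 0.0, "ax": 0.0, "ay": 0.0, "az": 0.0, "hand": 1.0},
    {"x": 0.049, "y": 0.0, "z": 0.0, "ax": 0.0, "ay": 0.0, "az": 0.0, "hand": 1.0},
    {"x": 0.053, "y": 0.0, "z": 0.0, "ax": 0.0, "ay": 0.0, "az": 0.0, "hand": 1.0},
    {"x": 0.054, "y": 0.0, "z": 0.0, "ax": 0.0, "ay": 0.0, "az": 0.0, "hand": 1.0},
  ],
)

```text
time: 11.25
position: [589.2, 45.7, 92.5]
tool_rot: [1.22, 1.202, -1.219]
ft_force: [-2.4, -1.1, 1.7]
finger_gap: -0.1
```

>>> carry_out(
  series=[
    {"x": 0.002, "y": 0.0, "z": 0.0, "ax": 0.0, "ay": 0.0, "az": 0.0, "hand": 1.0},
    {"x": 0.004, "y": 0.0, "z": 0.0, "ax": 0.0, "ay": 0.0, "az": 0.0, "hand": 1.0},
    {"x": 0.006, "y": 0.0, "z": 0.0, "ax": 0.0, "ay": 0.0, "az": 0.0, "hand": 1.0},
    {"x": 0.007, "y": 0.0, "z": 0.0, "ax": 0.0, "ay": 0.0, "az": 0.0, "hand": 1.0},
  ],
)

```text
time: 11.75
position: [596.0, 45.6, 92.4]
tool_rot: [1.22, 1.202, -1.219]
ft_force: [-1.6, -1.1, 1.9]
finger_gap: 0.1
```

>>> carry_out(
  series=[
    {"x": 0.0015, "y": 0.0, "z": 0.0, "ax": 0.0, "ay": 0.0, "az": 0.0, "hand": 1.0},
    {"x": 0.003, "y": 0.0, "z": 0.0, "ax": 0.0, "ay": 0.0, "az": 0.0, "hand": 1.0},
    {"x": 0.0045, "y": 0.0, "z": 0.0, "ax": 0.0, "ay": 0.0, "az": 0.0, "hand": 1.0},
  ],
)

```text
time: 12.12
position: [599.5, 45.7, 92.3]
tool_rot: [1.219, 1.204, -1.221]
ft_force: [-6.8, -1.4, 4.9]
finger_gap: -0.1
```

>>> carry_out(
  series=[
    {"x": 0.0005, "y": 0.0, "z": 0.0, "ax": 0.0, "ay": 0.0, "az": 0.0, "hand": 1.0},
    {"x": 0.0005, "y": 0.0, "z": 0.0, "ax": 0.0, "ay": 0.0, "az": 0.0, "hand": 1.0},
    {"x": 0.0005, "y": 0.0, "z": 0.0, "ax": 0.0, "ay": 0.0, "az": 0.0, "hand": 1.0},
  ],
)

```text
time: 12.5
position: [599.5, 45.7, 92.2]
tool_rot: [1.218, 1.204, -1.221]
ft_force: [-5.2, -0.7, 3.7]
finger_gap: -0.0
```

>>> carry_out(
  series=[
    {"x": 0.001, "y": 0.0, "z": 0.0, "ax": 0.0, "ay": 0.0, "az": 0.0, "hand": 1.0},
    {"x": 0.002, "y": 0.0, "z": 0.0, "ax": 0.0, "ay": 0.0, "az": 0.0, "hand": 1.0},
    {"x": 0.002, "y": 0.0, "z": 0.0, "ax": 0.0, "ay": 0.0, "az": 0.0, "hand": 1.0},
  ],
)

```text
time: 12.88
position: [599.4, 45.7, 92.0]
tool_rot: [1.217, 1.207, -1.224]
ft_force: [-10.2, -0.6, 6.6]
finger_gap: -0.0
```

>>> carry_out(
  series=[
    {"x": -0.03, "y": 0.0, "z": 0.0, "ax": 0.0, "ay": 0.0, "az": 0.1, "hand": 1.0},
    {"x": -0.05, "y": 0.0, "z": 0.06, "ax": 0.0, "ay": 0.0, "az": 0.28, "hand": 0.6},
    {"x": -0.05, "y": 0.0, "z": 0.12, "ax": 0.0, "ay": 0.0, "az": 0.46, "hand": 0.5},
    {"x": 0.0, "y": 0.0, "z": 0.13, "ax": 0.0, "ay": 0.0, "az": 0.64, "hand": 0.5},
    {"x": 0.05, "y": -0.007, "z": 0.13, "ax": 0.0, "ay": 0.0, "az": 0.82, "hand": 0.5},
    {"x": 0.084, "y": -0.007, "z": 0.13, "ax": 0.0, "ay": 0.0, "az": 1.0, "hand": 0.5},
    {"x": 0.084, "y": -0.007, "z": 0.13, "ax": 0.0, "ay": 0.0, "az": 1.18, "hand": 0.5},
    {"x": 0.084, "y": -0.007, "z": 0.13, "ax": 0.0, "ay": 0.0, "az": 1.36, "hand": 0.5},
    {"x": 0.084, "y": -0.007, "z": 0.13, "ax": 0.0, "ay": 0.0, "az": 1.54, "hand": 0.5},
    {"x": 0.084, "y": -0.007, "z": 0.13, "ax": 0.0, "ay": 0.0, "az": 1.571, "hand": 0.5},
  ],
)

```text
time: 14.12
position: [687.5, 38.8, 222.4]
tool_rot: [0.011, 1.57, -0.011]
ft_force: [-0.5, -0.9, 0.0]
finger_gap: 42.8
```

>>> carry_out(
  series=[
    {"x": 0.0, "y": 0.0, "z": 0.0, "ax": 0.0, "ay": 0.0, "az": 0.18, "hand": 0.5},
    {"x": 0.0, "y": 0.0, "z": 0.0, "ax": 0.0, "ay": 0.0, "az": 0.36, "hand": 0.5},
    {"x": 0.0, "y": 0.0, "z": 0.0, "ax": 0.0, "ay": 0.0, "az": 0.54, "hand": 0.5},
    {"x": 0.0, "y": 0.0, "z": 0.0, "ax": 0.0, "ay": 0.0, "az": 0.72, "hand": 0.5},
    {"x": 0.0, "y": 0.0, "z": 0.0, "ax": 0.0, "ay": 0.0, "az": 0.9, "hand": 0.5},
    {"x": 0.0, "y": 0.0, "z": 0.0, "ax": 0.0, "ay": 0.0, "az": 1.08, "hand": 0.5},
    {"x": 0.0, "y": 0.0, "z": 0.0, "ax": 0.0, "ay": 0.0, "az": 1.26, "hand": 0.5},
    {"x": 0.0, "y": 0.0, "z": 0.0, "ax": 0.0, "ay": 0.0, "az": 1.44, "hand": 0.5},
    {"x": 0.0, "y": 0.0, "z": 0.0, "ax": 0.0, "ay": 0.0, "az": 1.571, "hand": 0.5},
    {"x": 0.0, "y": 0.0, "z": 0.0, "ax": 0.0, "ay": 0.0, "az": 1.571, "hand": 0.5},
  ],
)

```text
time: 15.38
position: [687.2, 38.7, 222.4]
tool_rot: [-1.197, 1.217, 1.196]
ft_force: [-0.2, 0.2, 0.5]
finger_gap: 42.6
```

```bash
python3 - <<'E'
from h import *
st();delta((685,38.3,136),np.pi/2-.016)
t=imaging.snapshot("top")[:,:,::-1];s=imaging.snapshot("side")[:,:,::-1]
cv2.imwrite("pics/top1.png",t);cv2.imwrite("pics/side1.png",s)
b=cv2.resize(s[150:280,240:400],(800,650),interpolation=cv2.INTER_LANCZOS4)[:600]
cv2.imwrite("pics/z7.png",b)
E
```

```text
15.38 [687.2  38.7 222.4] [-1.197  1.217  1.196] [-0.04  0.48  1.29  0.    1.37 -1.6 ] F [-0.2  0.2  0.5] gap 42.6
shift [-0.0022 -0.0004 -0.0864] turn [-0.      0.0007  0.0013]
```

View pics/z7.png

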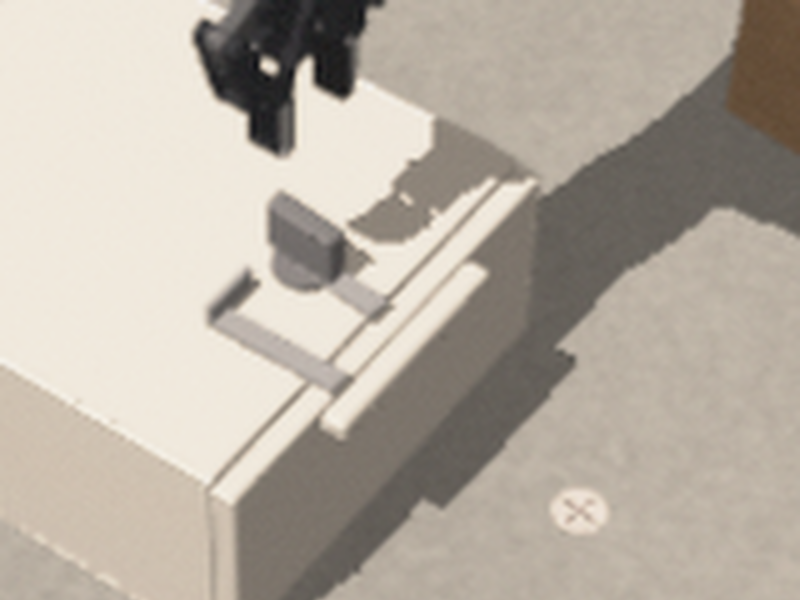

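```bash
python3 - <<'E'
from h import *
s=cv2.imread("pics/side1.png")
sub=s[238:268,340:372].min(axis=2);m=(sub>175).astype(np.uint8);m=cv2.morphologyEx(m,cv2.MORPH_CLOSE,np.ones((5,5)))
n,l,q,c=cv2.connectedComponentsWithStats(m)
for i in range(1,n):print(q[i],c[i]+(340,238),cast("side",c[i]+(340,238),0).round(1))
F=lambda x,y:(240+(x+.5)/5-.5,150+(y+.5)/5-.5)
print("bar c",cast("side",F(307,220),178).round(1), "ends",cast("side",F(276,194),178).round(1),cast("side",F(339,245),178).round(1))
print("tips mid",[cast("side",F(304,122),z).round(1) for z in(228,235,241)])
print("bracket",[cast("side",F(*p),150).round(1) for p in((212,318),(252,273),(350,380))])
E
```

```text
[10  9 12 10 90] [355.56666667 251.67777778] [536.9 -10.6   0. ]
bar c [683.4  37.3 178. ] ends [706.5  31.8 178. ] [660.6  42.  178. ]
tips mid [array([695.3,  23.1, 228. ]), array([691.2,  28.9, 235. ]), array([687.7,  33.9, 241. ])]
bracket [array([698.3,  97.8, 150. ]), array([700. ,  61.8, 150. ]), array([619.3,  91. , 150. ])]
```

>>> carry_out(
  series=[
    {"x": -0.003, "y": -0.0005, "z": -0.03, "ax": 0.0, "ay": 0.0, "az": 0.0, "hand": 0.5},
    {"x": -0.003, "y": -0.0005, "z": -0.06, "ax": 0.0, "ay": 0.0, "az": 0.0, "hand": 0.5},
    {"x": -0.003, "y": -0.0005, "z": -0.085, "ax": 0.0, "ay": 0.0, "az": 0.0, "hand": 0.5},
    {"x": -0.003, "y": -0.0005, "z": -0.085, "ax": 0.0, "ay": 0.0, "az": 0.0, "hand": 0.5},
    {"x": -0.003, "y": -0.0005, "z": -0.085, "ax": 0.0, "ay": 0.0, "az": 0.0, "hand": 0.9},
    {"x": -0.003, "y": -0.0005, "z": -0.085, "ax": 0.0, "ay": 0.0, "az": 0.0, "hand": 0.9},
    {"x": -0.003, "y": -0.0005, "z": -0.085, "ax": 0.0, "ay": 0.0, "az": 0.0, "hand": 0.9},
  ],
  newtons=25,
)

```text
time: 16.35
position: [684.6, 38.9, 139.0]
tool_rot: [-1.199, 1.213, 1.198]
ft_force: [-1.2, 4.5, 4.0]
finger_gap: 13.5
```

>>> carry_out(
  series=[
    {"x": 0.0, "y": 0.0, "z": 0.0, "ax": 0.0, "ay": 0.0, "az": -0.16, "hand": 0.9},
    {"x": 0.0, "y": 0.0, "z": 0.0, "ax": 0.0, "ay": 0.0, "az": -0.33, "hand": 0.9},
    {"x": 0.0, "y": 0.0, "z": 0.0, "ax": 0.0, "ay": 0.0, "az": -0.5, "hand": 0.9},
    {"x": 0.0, "y": 0.0, "z": 0.0, "ax": 0.0, "ay": 0.0, "az": -0.67, "hand": 0.9},
    {"x": 0.0, "y": 0.0, "z": 0.0, "ax": 0.0, "ay": 0.0, "az": -0.84, "hand": 0.9},
    {"x": 0.0, "y": 0.0, "z": 0.0, "ax": 0.0, "ay": 0.0, "az": -1.01, "hand": 0.9},
    {"x": 0.0, "y": 0.0, "z": 0.0, "ax": 0.0, "ay": 0.0, "az": -1.18, "hand": 0.9},
    {"x": 0.0, "y": 0.0, "z": 0.0, "ax": 0.0, "ay": 0.0, "az": -1.35, "hand": 0.9},
    {"x": 0.0, "y": 0.0, "z": 0.0, "ax": 0.0, "ay": 0.0, "az": -1.5, "hand": 0.9},
    {"x": 0.0, "y": 0.0, "z": 0.0, "ax": 0.0, "ay": 0.0, "az": -1.571, "hand": 0.9},
  ],
)

```text
time: 17.6
position: [685.4, 39.9, 139.0]
tool_rot: [0.015, 1.567, -0.011]
ft_force: [1.1, 5.6, 3.5]
finger_gap: 13.4
```

>>> carry_out(
  series=[
    {"x": 0.0, "y": 0.0, "z": 0.0, "ax": 0.0, "ay": 0.0, "az": 0.0, "hand": 0.9},
    {"x": 0.0, "y": 0.0, "z": 0.0, "ax": 0.0, "ay": 0.0, "az": 0.0, "hand": 0.9},
  ],
)

```text
time: 17.85
position: [685.5, 39.8, 139.0]
tool_rot: [0.013, 1.567, -0.009]
ft_force: [0.4, 6.9, 3.2]
finger_gap: 13.3
```

```bash
python3 - <<'E'
from h import *
st();print(read_state()["ft_torque"]);delta((684,38.3,136),-.016)
E
```

```text
17.85 [685.5  39.8 139. ] [ 0.013  1.567 -0.009] [-0.04  0.54  1.39  0.    1.2  -0.03] F [0.4 6.9 3.2] gap 13.3
[ 1.0568017  -0.03410386  0.07566223]
shift [-0.0015 -0.0015 -0.003 ] turn [-0.0024  0.0038 -0.0021]
```

>>> carry_out(
  series=[
    {"x": 0.0, "y": 0.0, "z": 0.0, "ax": 0.0, "ay": 0.0, "az": 0.0, "hand": 0.65},
    {"x": 0.0, "y": 0.0, "z": 0.0, "ax": 0.0, "ay": 0.0, "az": 0.0, "hand": 0.65},
    {"x": 0.0, "y": 0.0, "z": 0.04, "ax": 0.0, "ay": 0.0, "az": 0.0, "hand": 0.65},
    {"x": 0.0, "y": 0.0, "z": 0.09, "ax": 0.0, "ay": 0.0, "az": 0.0, "hand": 0.3},
    {"x": -0.04, "y": 0.04, "z": 0.11, "ax": 0.0, "ay": 0.0, "az": 0.06, "hand": 0.1},
    {"x": -0.257, "y": 0.3, "z": 0.11, "ax": 0.0, "ay": 0.0, "az": 0.258, "hand": 0.1},
    {"x": -0.257, "y": 0.3, "z": 0.11, "ax": 0.0, "ay": 0.0, "az": 0.258, "hand": 0.1},
    {"x": -0.257, "y": 0.3, "z": 0.11, "ax": 0.0, "ay": 0.0, "az": 0.258, "hand": 0.1},
    {"x": -0.257, "y": 0.3, "z": 0.11, "ax": 0.0, "ay": 0.0, "az": 0.258, "hand": 0.1},
    {"x": -0.257, "y": 0.3, "z": 0.11, "ax": 0.0, "ay": 0.0, "az": 0.258, "hand": 0.1},
  ],
)

```text
time: 19.1
position: [442.5, 318.9, 247.6]
tool_rot: [-0.191, 1.562, 0.191]
ft_force: [0.3, 0.9, 0.5]
finger_gap: 76.9
```

>>> carry_out(
  series=[
    {"x": 0.0, "y": 0.0, "z": 0.0, "ax": 0.0, "ay": 0.0, "az": 0.0, "hand": 0.1},
    {"x": 0.0, "y": 0.0, "z": 0.0, "ax": 0.0, "ay": 0.0, "az": 0.0, "hand": 0.1},
  ],
)

```text
time: 19.35
position: [444.0, 317.7, 247.5]
tool_rot: [-0.193, 1.562, 0.192]
ft_force: [-0.3, 0.0, 0.1]
finger_gap: 76.7
```

```bash
python3 - <<'E'
from h import *
st();delta((428.2,339.3,140),.245)
t=imaging.snapshot("top")[:,:,::-1];s=imaging.snapshot("side")[:,:,::-1]
cv2.imwrite("pics/top2.png",t);cv2.imwrite("pics/side2.png",s)
for n,im in(("top",t),("side",s)):
    u=proj(n,(536.9,-10.6,0)).round().astype(int);sub=im[u[1]-14:u[1]+15,u[0]-14:u[0]+15].min(axis=2)
    m=cv2.morphologyEx((sub>170).astype(np.uint8),cv2.MORPH_CLOSE,np.ones((5,5)))
    k,l,q,c=cv2.connectedComponentsWithStats(m)
    for i in range(1,k):
        p=c[i]+u-14;print(n,q[i],p.round(1),cast(n,p,0).round(1))
a=cv2.resize(t[190:300,280:400],(480,440),interpolation=cv2.INTER_LANCZOS4);b=cv2.resize(s[260:370,270:350],(320,440),interpolation=cv2.INTER_LANCZOS4)
cv2.imwrite("pics/z8.png",np.hstack([a,b]))
E
```

```text
19.35 [444.  317.7 247.5] [-0.193  1.562  0.192] [ 0.5   0.25  1.58 -0.    1.31  0.25] F [-0.3  0.   0.1] gap 76.7
shift [-0.0158  0.0216 -0.1075] turn [0.0007 0.0008 0.0002]
side [  0   0  29  29 823] [356.3 252.3] [534.2 -10.    0. ]
```

>>> carry_out(
  series=[
    {"x": -0.016, "y": 0.0215, "z": 0.0, "ax": 0.0, "ay": 0.0, "az": 0.0, "hand": 0.1},
    {"x": -0.016, "y": 0.0215, "z": -0.02, "ax": 0.0, "ay": 0.0, "az": 0.0, "hand": 0.1},
    {"x": -0.016, "y": 0.0215, "z": -0.05, "ax": 0.0, "ay": 0.0, "az": 0.0, "hand": 0.1},
    {"x": -0.016, "y": 0.0215, "z": -0.08, "ax": 0.0, "ay": 0.0, "az": 0.0, "hand": 0.1},
    {"x": -0.016, "y": 0.0215, "z": -0.107, "ax": 0.0, "ay": 0.0, "az": 0.0, "hand": 0.1},
    {"x": -0.016, "y": 0.0215, "z": -0.107, "ax": 0.0, "ay": 0.0, "az": 0.0, "hand": 0.1},
  ],
)

```text
time: 20.2
position: [427.1, 337.4, 138.4]
tool_rot: [-0.192, 1.567, 0.188]
ft_force: [-0.4, -0.1, -0.8]
finger_gap: 77.2
```

```bash
python3 - <<'E'
from h import *
st()
for n in("top","side"):
    im=cv2.imread(f"pics/{n}2.png")
    u=proj(n,(536.9,-10.6,0)).round().astype(int);sub=cv2.GaussianBlur(im[u[1]-12:u[1]+13,u[0]-12:u[0]+13].min(axis=2),(0,0),1)
    print(n,u,np.percentile(sub,[5,50,95,100]))
    th=(np.percentile(sub,50)+sub.max())/2
    m=cv2.morphologyEx((sub>th).astype(np.uint8),cv2.MORPH_CLOSE,np.ones((5,5)))
    k,l,q,c=cv2.connectedComponentsWithStats(m)
    for i in range(1,k):
        p=c[i]+u-12;print(n,q[i],p.round(1),cast(n,p,0).round(1))
E
```

```text
20.2 [427.1 337.4 138.4] [-0.192  1.567  0.188] [ 0.54  0.36  1.71 -0.    1.07  0.3 ] F [-0.4 -0.1 -0.8] gap 77.2
top [357 270] [114. 117. 144. 150.]
top [ 6  7 10 10 84] [355.3 269.6] [537.  -7.   0.]
side [356 252] [169. 173. 203. 214.]
side [ 6  8 12  9 76] [355.5 251.7] [537.  -10.3   0. ]
```

>>> carry_out(
  series=[
    {"x": 0.0, "y": 0.001, "z": 0.0, "ax": 0.0, "ay": 0.0, "az": 0.0, "hand": 0.9},
    {"x": 0.0, "y": 0.001, "z": 0.0, "ax": 0.0, "ay": 0.0, "az": 0.0, "hand": 0.9},
    {"x": 0.0, "y": 0.001, "z": 0.0, "ax": 0.0, "ay": 0.0, "az": 0.0, "hand": 0.9},
    {"x": 0.0, "y": 0.001, "z": 0.0, "ax": 0.0, "ay": 0.0, "az": 0.0, "hand": 0.9},
    {"x": 0.0, "y": 0.001, "z": 0.0, "ax": 0.0, "ay": 0.0, "az": 0.0, "hand": 0.9},
  ],
  newtons=40,
)

```text
time: 20.82
position: [428.6, 341.0, 141.7]
tool_rot: [-0.191, 1.56, 0.192]
ft_force: [-0.2, -0.7, 6.6]
finger_gap: 29.6
```

>>> carry_out(
  series=[
    {"x": 0.0, "y": 0.0, "z": 0.015, "ax": 0.0, "ay": 0.0, "az": 0.0, "hand": 0.9},
    {"x": 0.0, "y": 0.0, "z": 0.035, "ax": 0.0, "ay": 0.0, "az": 0.0, "hand": 0.9},
    {"x": 0.0, "y": 0.0, "z": 0.06, "ax": 0.0, "ay": 0.0, "az": 0.0, "hand": 0.9},
    {"x": 0.0, "y": 0.0, "z": 0.085, "ax": 0.0, "ay": 0.0, "az": 0.0, "hand": 0.9},
    {"x": 0.0, "y": 0.0, "z": 0.105, "ax": 0.0, "ay": 0.0, "az": 0.0, "hand": 0.9},
    {"x": 0.0, "y": 0.0, "z": 0.105, "ax": 0.0, "ay": 0.0, "az": 0.0, "hand": 0.9},
  ],
)

```text
time: 21.58
position: [428.4, 341.2, 247.5]
tool_rot: [-0.19, 1.559, 0.193]
ft_force: [0.3, 0.3, -1.8]
finger_gap: 29.7
```

```bash
python3 - <<'E'
from h import *
st()
s=imaging.snapshot("side")[:,:,::-1];cv2.imwrite("pics/side3.png",s)
d=s.max(axis=2)
o=cv2.imread("pics/side2.png")
u=proj("side",(428,339,134)).astype(int);print(u)
print(proj("side",(428,339,144)))
E
```

```text
21.57 [428.4 341.2 247.5] [-0.19   1.559  0.193] [0.55 0.25 1.58 0.   1.31 0.3 ] F [ 0.3  0.3 -1.8] gap 29.7
[316 343]
[316.67646376 341.18071297]
```

>>> carry_out(
  series=[
    {"x": 0.0, "y": -0.04, "z": 0.0, "ax": 0.0, "ay": 0.0, "az": 0.0, "hand": 0.9},
    {"x": 0.015, "y": -0.085, "z": 0.0, "ax": 0.0, "ay": 0.0, "az": 0.0, "hand": 0.9},
    {"x": 0.035, "y": -0.13, "z": 0.0, "ax": 0.0, "ay": 0.0, "az": 0.0, "hand": 0.9},
    {"x": 0.055, "y": -0.18, "z": 0.0, "ax": 0.0, "ay": 0.0, "az": 0.0, "hand": 0.9},
    {"x": 0.075, "y": -0.23, "z": 0.0, "ax": 0.0, "ay": 0.0, "az": 0.0, "hand": 0.9},
    {"x": 0.09, "y": -0.28, "z": -0.01, "ax": 0.0, "ay": 0.0, "az": 0.0, "hand": 0.9},
    {"x": 0.1, "y": -0.32, "z": -0.04, "ax": 0.0, "ay": 0.0, "az": 0.0, "hand": 0.9},
    {"x": 0.108, "y": -0.348, "z": -0.08, "ax": 0.0, "ay": 0.0, "az": 0.0, "hand": 0.9},
    {"x": 0.108, "y": -0.348, "z": -0.11, "ax": 0.0, "ay": 0.0, "az": 0.0, "hand": 0.9},
    {"x": 0.108, "y": -0.348, "z": -0.112, "ax": 0.0, "ay": 0.0, "az": 0.0, "hand": 0.9},
  ],
)

```text
time: 22.88
position: [532.4, -7.4, 130.3]
tool_rot: [-0.189, 1.57, 0.193]
ft_force: [-0.2, 0.1, -0.5]
finger_gap: 29.9
```

```bash
python3 - <<'E'
from h import *
st()
s=imaging.snapshot("side")[:,:,::-1];cv2.imwrite("pics/side4.png",s)
p=read_state()["position"];tip=p-[0,1.7,112.7];print("tip pred",tip.round(1))
x0,y0=310,190
im=cv2.resize(s[y0:y0+75,x0:x0+100],(800,600),interpolation=cv2.INTER_LANCZOS4)
for X,c in((tip,(0,0,255)),((537,-9,0),(0,255,0)),(tip+[0,0,10],(255,0,0))):
    v=(proj("side",X)-(x0,y0)+.5)*8;print(v);cv2.circle(im,tuple(int(a) for a in v),3,c,-1)
cv2.imwrite("pics/z9.png",im)
E
```

```text
22.88 [532.4  -7.4 130.3] [-0.189  1.57   0.193] [-0.14  0.36  1.74  0.    1.05 -0.39] F [-0.2  0.1 -0.5] gap 29.9
tip pred [533.8  -8.9  19.1]
[378.16199036 470.07381136]
[365.69168317 500.29132282]
[380.5072404  451.53975317]
```

View pics/z9.png

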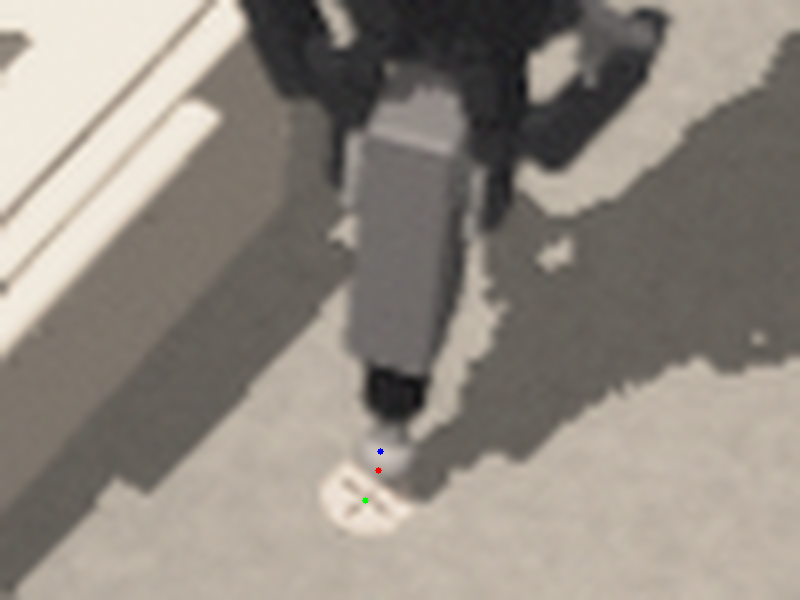

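>>> carry_out(
  series=[
    {"x": 0.004, "y": 0.0, "z": 0.0, "ax": 0.0, "ay": 0.0, "az": 0.0, "hand": 0.9},
    {"x": 0.004, "y": 0.0, "z": -0.004, "ax": 0.0, "ay": 0.0, "az": 0.0, "hand": 0.9},
    {"x": 0.004, "y": 0.0, "z": -0.009, "ax": 0.0, "ay": 0.0, "az": 0.0, "hand": 0.9},
    {"x": 0.004, "y": 0.0, "z": -0.012, "ax": 0.0, "ay": 0.0, "az": 0.0, "hand": 0.9},
    {"x": 0.004, "y": 0.0, "z": -0.012, "ax": 0.0, "ay": 0.0, "az": 0.0, "hand": 0.9},
    {"x": 0.004, "y": 0.0, "z": -0.012, "ax": 0.0, "ay": 0.0, "az": 0.0, "hand": 0.9},
  ],
)

```text
time: 23.68
position: [539.6, -7.5, 121.4]
tool_rot: [-0.192, 1.562, 0.192]
ft_force: [-0.4, 0.2, -1.3]
finger_gap: 29.9
```

```bash
cat >> h.py <<'E'
def favg(n=8):
    F=[];P=[]
    for _ in range(n):
        imaging.snapshot("side");s=read_state();F.append(s["ft_force"]);P.append(s["position"])
    print("F",np.mean(F,0).round(2),"sd",np.std(F,0).round(2),"P",np.mean(P,0).round(2),"t",s["time"])
E
python3 -c "
from h import *
favg()"
```

```text
F [-0.15 -0.06 -1.38] sd [0.22 0.29 0.35] P [539.66  -7.51 121.46] t 24.075
```

>>> carry_out(
  series=[
    {"x": -0.0027, "y": 0.0, "z": -0.003, "ax": 0.0, "ay": 0.0, "az": 0.0, "hand": 0.9},
    {"x": -0.0027, "y": 0.0, "z": -0.006, "ax": 0.0, "ay": 0.0, "az": 0.0, "hand": 0.9},
    {"x": -0.0027, "y": 0.0, "z": -0.008, "ax": 0.0, "ay": 0.0, "az": 0.0, "hand": 0.9},
    {"x": -0.0027, "y": 0.0, "z": -0.01, "ax": 0.0, "ay": 0.0, "az": 0.0, "hand": 0.9},
    {"x": -0.0027, "y": 0.0, "z": -0.01, "ax": 0.0, "ay": 0.0, "az": 0.0, "hand": 0.9},
  ],
)

```text
time: 24.7
position: [536.9, -7.4, 111.4]
tool_rot: [-0.192, 1.563, 0.192]
ft_force: [-0.5, -0.8, 2.3]
finger_gap: 29.4
```

```bash
python3 -c "
from h import *
favg()"
```

```text
F [-1.06  0.25  1.42] sd [0.35 0.45 0.59] P [536.84  -7.46 111.48] t 25.1
```

>>> carry_out(
  series=[
    {"x": 0.0, "y": 0.0, "z": -0.001, "ax": 0.0, "ay": 0.0, "az": 0.0, "hand": 0.9},
    {"x": 0.0, "y": 0.0, "z": -0.002, "ax": 0.0, "ay": 0.0, "az": 0.0, "hand": 0.9},
    {"x": 0.0, "y": 0.0, "z": -0.002, "ax": 0.0, "ay": 0.0, "az": 0.0, "hand": 0.9},
    {"x": 0.0, "y": 0.0, "z": -0.002, "ax": 0.0, "ay": 0.0, "az": 0.0, "hand": 0.9},
  ],
)

```text
time: 25.6
position: [536.8, -7.5, 109.4]
tool_rot: [-0.192, 1.562, 0.192]
ft_force: [-0.6, -0.2, 2.3]
finger_gap: 29.6
```

```bash
python3 - <<'E'
from h import *
favg(10);st()
s=imaging.snapshot("side")[:,:,::-1].astype(int);cv2.imwrite("pics/side5.png",s)
# compare static regions with start picture: screwdriver, box ; drawer/latch with side1
def shift(a,b,x0,y0,w,h):
    p=a[y0:y0+h,x0:x0+w].astype(np.uint8);q=b[y0-6:y0+h+6,x0-6:x0+w+6].astype(np.uint8)
    r_=cv2.matchTemplate(q,p,cv2.TM_CCOEFF_NORMED);_,v,_,l=cv2.minMaxLoc(r_);return round(v,2),(l[0]-6,l[1]-6)
o=cv2.imread("pics/side0.png")
print("screwdriver",shift(o,s,265,295,28,42),"box",shift(o,s,382,130,70,65))
s1=cv2.imread("pics/side2.png");print("latch now vs after turning",shift(s1,s,280,180,40,40))
# ball/meter: grey ball pixel vs dot
# white dot edge around ball: bright mask
u=proj("side",(537,-9,0)).round().astype(int);sub=s[u[1]-10:u[1]+11,u[0]-12:u[0]+13].min(axis=2);m=(sub>195)
ys,xs=np.where(m);print("white bbox",xs.min()+u[0]-12,xs.max()+u[0]-12,ys.min()+u[1]-10,ys.max()+u[1]-10,m.sum(),"dot centre",proj("side",(537,-9,0)))
E
```

```text
F [-1.52 -0.18  2.56] sd [0.46 0.4  0.37] P [536.87  -7.47 109.39] t 26.1
26.1 [536.9  -7.5 109.4] [-0.192  1.562  0.192] [-0.14  0.39  1.76 -0.    0.99 -0.39] F [-1.6 -0.3  2.5] gap 29.5
screwdriver (1.0, (0, 0)) box (0.75, (1, 0))
latch now vs after turning (0.32, (-6, 6))
white bbox 350 360 250 255 21 dot centre [355.2114604  252.03641535][ WARN:0@5.300] global loadsave.cpp:1063 imwrite_ Unsupported depth image for selected encoder is fallbacked to CV_8U.
```

```bash
python3 - <<'E'
from h import *
for f in("top0","top2"):
    im=cv2.imread(f"pics/{f}.png");u=proj("top",(684,38,178)).round().astype(int)
    sub=im[u[1]-14:u[1]+15,u[0]-14:u[0]+15].max(axis=2);print(f,u);print("\n".join("".join(" .:*#"[min(4,(220-int(v))//35) if v<220 else 0] for v in row) for row in sub))
    # front panel/lip bright rows along y=0 column
    c=[int(round(proj("top",(610,0,134))[0]))][0];col=im[225:300,c].min(axis=1);print("bright rows",[225+i for i in range(75) if col[i]>170])
print("lip home row", proj("top",(609,46,134)), "panel",proj("top",(624,46,136)))
E
```

```text
top0 [342 209]
                             
                             
                             
                             
                             
              ...            
            .:***:           
            .****#.          
            :*****..         
            :****#**....     
          .:*****#******.    
         .*******##******.   
        .********###*****.   
       .:********###*****.   
       .*********####****    
       :********#####****.   
       :********#####****.   
       .********#####***:.   
       .:*******####****     
       .:***#***####****.    
        .:******####****.    
         .:****####*****.    
          :*######******.    
          :#####********.    
          .**#*#*******:     
          .::::*:::****.     
          .::::*   .:::      
          :::::*.            
         .:::::*.            
bright rows []
top2 [342 209]
                             
                             
                             
                             
                             
                             
                             
                             
                             
:::.         ..              
***:.     .:****:.           
**#**:*::::*******:.         
::::: .****************      
.....::***************#      
:::::*****************#.     
:::::*****************#**.   
:::::*****************#******
::::::#################******
...:**################*******
   .:::::::*########*********
         :***::*####::*::::::
         .:********:  .      
          ..::**:::          
             .::             
                             
                             
                             
                             
                             
bright rows [225, 226, 227, 230, 231, 232, 236]
lip home row [338.29093081 240.22994352] panel [338.36300969 234.46653523]
```

```bash
python3 - <<'E'
from h import *
st();r.close_job();st()
E
```

```text
26.15 [536.8  -7.5 109.3] [-0.192  1.563  0.192] [-0.14  0.39  1.76 -0.    0.99 -0.39] F [-2.6 -0.6  1.9] gap 29.9
the job is handed in; nothing more can be done
the job is handed in; nothing more can be done
```

I pushed the drawer home, turned the latch the full quarter turn clockwise, and handed the job in at 26 s with the meter held upright on the dot. `close_job` gives no verdict, so what follows is my own checks.

**Last checks**
- **Drawer:** the arm stopped moving as I pressed on and the force rose to about 10 N. A later picture also showed the drawer closed.
- **Latch:** the picture taken just after turning it shows the bar along y and the pawl in front of the drawer's catch. At hand-in the arm hid it, so I could not check it again.
- **Meter:** still in the fingers (gap 29.9 mm), with the ball pressing about 3.9 N. I put the tip within about 2 mm of the dot's middle. The two cameras disagree by about 3 mm on where the dot lies in y.
- **Screwdriver and box:** the screwdriver had not moved. The box matched its starting picture less well (0.75, shifted by 1 pixel). I put that down to shadow, since nothing went near it.
- **Bottles:** I did not check these separately after closing the drawer.

**Not as described**
- **Tool height:** the fingertips sit 19 mm above the reported TCP instead of 19 mm below it. My first grip and first push therefore passed over the drawer without touching it.
- **Touching the board:** I found the offset by lowering the closed fingers onto the board, which pushed the wrist force to about 77 N. That is under the 120 N limit, and I allowed for the offset after that.
- **Drawer catch:** I first took the drawer's L-shaped catch for the scoop and spent about 3 s trying to grip it. Nothing moved.

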